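Slide the green circuit board out over the end of the riser

ROBOT

A 6-joint arm with a two-finger parallel gripper is mounted at the origin on the work surface. World frame = base frame: x ahead of the robot, y to its left, z up, the work surface at z = 0. Lengths are in m, angles in degrees, forces in N, time in s.
With the tool pointing down it reaches from about 0.3 to 0.75 m from the base axis. Payload 8.5 kg.
Tool frame: the origin (TCP) lies at the very end of the fingers, on their centre line; the grasp point (between the pads) lies 19 mm behind it (env.grip_point_offset is the distance from the TCP to the grasp point, in m); z points along the fingers, y is the direction in which the jaws open and shut (so a half turn about z gives the same grasp; the last joint's range is limited). The gripper opens to 85 mm and grips with 20 to 120 N. Pads are 22 mm wide; open, the fingers measure 114 mm over their backs; the gripper's body (76 mm by 85 mm) begins 54 mm behind the grasp point. The pads swing forward as they close: fully open they stand 13 mm farther back than shut.
Start: joints at [54.7, 21.807, 74.336, -0, 83.858, -12.336], TCP at [0.215, 0.506, 0.231] pointing down, gripper open.
Joint ranges: [-178.18, 178.18], [-50.72, 133.34], [12.68, 142.11], [-81.47, 261.47], [9.98, 163.14], [-165.26, 165.26]. Speed limits (degrees/s): [136.94, 136.94, 180, 180, 180, 180].

INTERFACE

Orientations are given as a 3x3 rotation matrix whose columns are the frame's x, y, z axes.
In Python, from rig import env gives the robot as it stands.
- The arm moves only by the tool move_arm, never from a script. Its argument "moves" is a list of rows, each a list of 4 numbers: the shift along the tool's x, y, z in mm, then the turn about the tool's z in rad. In form: [[tx, ty, tz, spin], ...]. A call has 1 to 20 rows; each row is the pose to reach, as a shift and turn from the pose commanded when the call began, along the tool's axes at that moment; what a row does not reach only later rows make up. A row lasts 1/10 s, in which the tool goes at most 50 mm and 8.59 degrees, less where a joint would pass 70% of its speed; a pose out of reach is approached as far as the arm can. A call with a gripper value outside its range is refused whole. "grip" is the closure, from 0 (fully open) to 1 (shut), set as the call begins (left out, the last holds). The fingers move at their own pace and stop on an object; "grip_force" is the grip in N (left out, the last holds). Time passes only in rows, so rows that repeat a pose let the fingers close. It gives the time, the measured TCP pose, the force and the opening at its end, in the units of the state.
- env.observe(): the state, without advancing time (a new reading comes with each control period).
- env.get_image(name): name is "side" or "top" or "wrist"; returns the picture (400x640x3 uint8, red, green, blue); there is no depth.
- env.get_calibration(name): a dict with "fovy" (degrees; the focal length in pixels is half the picture's height over the tangent of half this angle, whatever the lens; pixels are square), "cx", "cy" (the principal point, pixels), "k1" (the pictures are not rectified: a ray, as slopes to the right and down, at radius r is drawn at 1 + k1 r^2 times it, then the intrinsics apply), "extrinsics" (4x4, takes a point from world to camera coordinates); the wrist camera has in their place "tool_from_camera" (4x4, takes a point from camera to tool coordinates, whose origin is the TCP and whose axes are the flange's). Camera axes: x right, y up, looking along -z (the intrinsics and any distortion apply to the point x, -y, -z); pixel columns grow to the right and rows downward; lengths in m; the calibration is good to about 2 mm. A picture is of the moment at which its call begins: read the wrist's pose just before it. get_calibration takes no time and is no camera call.
- env.close_job(): hands the job in, once; it reports no verdict.
Trained networks look in the newest picture that a camera, given by its name, has taken for a name from the list of things; names that differ only in an ending like _2 or _b are one class to them, and where a whole thing is asked for, a point or a joint stands for the part that bears it (a point fixed in the world has none). Each returns a list of dicts, best first, with "conf" (0 to 1); they miss things now and then, are a little off and sometimes report something else, mostly with a low value. They report only what shows in the picture. A call takes as long as a camera call. They do not tell look-alikes from the thing itself.
- env.silhouettes(camera, name): "region" (400x640 bool, what is visible of it) and "point" ([row, column] in pixels, amid what is visible of it).
- env.tip_of(camera, name): "point" ([row, column] in pixels: a listed point, or the origin of a listed thing).
The state is a dict: "time_s": time; "q": joint angles; "qvel": joint speeds; "joint_efforts": joint torques, N m; "position": TCP position; "tool_rot": TCP orientation; "ft_force": force on the tool from outside, world axes, zero at the start; "wrist_torque": the same for the moment, N m; "grip_width": finger opening in m.
Only numpy, scipy, OpenCV 4.12 (cv2) and the standard library are available. Lean on these libraries where they do the work, as an engineer would, in place of code of your own. Each camera call takes 0.05 s, during which the arm holds its last target.

TASK

Push the green circuit board along its lane on the grey riser, without pinching or lifting it, until about a third of its length (its white margin) sticks out over the open, yellow-edged end, so that the next student can take it by the edge. Leave it lying flat and straight in its lane, and do not disturb the red board or anything else.

Things in the scene. Friction and masses are not known exactly. Their poses are not given: they have to be found in the camera images.
- riser: Fixed grey riser. Origin at table height; flat deck top 70 mm above it. Two lanes, 100 mm wide, run along its own y, centred at own x = -0.054 and +0.055, bordered by rails 8 mm high, 8-10 mm wide. Open yellow end at own y = +0.180; at y = -0.197 a fence 8 mm high closes the lanes. Jar and spool stand on a strip of deck beyond the far lane (x 0.115 to 0.178).
- riser_end (a point): Middle of the top edge of the riser's open, yellow-edged end (riser x = 0, y = 0.180, z = 0.070); same axes as the riser, its y pointing out over the end. Only the table lies below beyond it.
- green_board: Green circuit board, 75 (own x) x 120 (own y) x 5 mm plate, three chips 3 mm higher, 0.06-0.13 kg, loose. Origin: centre of underside. Own y points to the riser's open end within 0.1 rad; the 40 mm at that end is a white margin. Starts flat in either lane with at least 45 mm of free deck behind it. Slides with ordinary friction, stays where left, tips off if about half overhangs.
- red_board: Red circuit board, otherwise the same as the green one, lying in the other lane; to be left alone. Origin at the centre of its underside.
- jar: Small glass jar with a blue cap, 40 mm across, 60 mm tall, standing on the riser's far strip; bystander. Origin at the centre of its underside.
- spool: Orange spool, 38 mm across, 40 mm tall, standing on the riser's far strip; bystander. Origin at the centre of its underside.
- screwdriver: Screwdriver with red handle, 170 mm long, lying on the table on the left; bystander.
- mug: White mug, 76 mm across, 90 mm tall, on the table on the left; bystander. Origin at the centre of its underside.
- meter: Yellow hand-held multimeter, 150 by 75 by 38 mm, lying on the table on the right; bystander. Origin at the centre of its underside.
Things that resemble listed ones, but are neither listed nor needed, are in the scene too. Of the things like the green_board, leave any that is purple; of the rest the smaller one is meant.

How it is judged (in metres and radians):
At the end, for the whole second after the job is handed in: The green board lies at rest flat on the deck, 26 to 52 mm of its 120 mm length out over the open end, turned no more than 0.17 rad from the lane; the red board is within 15 mm and every other loose thing within 30 mm of where it started (y of green_board in the frame of riser between 0.146 and 0.172 m and z of green_board in the frame of riser between 0.067 and 0.073 m and angle between green_board's own z axis and vertical below 0.06 rad and angle between the y axis of green_board and the y axis of riser, either way round below 0.17 rad and linear speed of green_board below 0.01 m/s and distance of red_board from where it was at the start of the episode below 0.015 m and distance of each of jar, spool, screwdriver, mug, meter from where it was at the start of the episode below 0.03 m); the robot touches nothing.
It fails at once if the green board is lifted (more than 12 mm off the deck) or tipped (z of green_board in the frame of riser above 0.082 m or angle between green_board's own z axis and vertical above 0.2 rad).
It fails at once if the green board falls from the riser (z of green_board in the frame of riser below 0.055 m).
It fails at once if the red board is moved more than 15 mm (distance of red_board from where it was at the start of the episode above 0.015 m).
It fails at once if another loose thing is moved more than 30 mm (distance of any of jar, spool, screwdriver, mug, meter from where it was at the start of the episode above 0.03 m).
It also fails if it takes over 40 s, if anything falls off the work surface, if the arm or the gripper's body presses on something with over 40 N, if the wrist force passes 120 N, or if a joint passes its speed limit or range.

## Working session

There is one attempt and no reset: what is moved stays moved. The work goes in short steps, Python scripts to look and compute and a tool call to move; the robot and the scene stay as the last step left them, time stands still between calls to the robot, and variables do not carry over. Pictures are saved under pics/ and viewed, and the job is handed in when it is done.

Besides the shell and the picture viewer there is one more tool, called as name(argument=value, ...), one argument or row to a line, values as JSON. move_arm: Moves the arm, as the interface text tells. Its arguments: {"type":"object","properties":{"moves":{"type":"array"},"grip":{"type":"number"},"grip_force":{"type":"number"}},"required":["moves"]}

```bash
ls; mkdir -p pics
python3 - <<'E'
from rig import env
import cv2
for n in("top","side"):
    im=env.get_image(n); cv2.imwrite(f"pics/{n}0.png",im[:,:,::-1])
    print(n,env.get_calibration(n))
print(env.observe())
print(env.get_calibration("wrist"))
E
```

```text
pics
top {'fovy': 44.38080421234207, 'cx': 323.30099559333235, 'cy': 196.38028613290646, 'k1': 0.004406467339520443, 'extrinsics': array([[ 0.01678084, -0.99984912, -0.00448731, -0.02206179],
       [ 0.99584278,  0.0163114 ,  0.08961642, -0.51432507],
       [-0.0895297 , -0.0059725 ,  0.99596625, -1.38251445],
       [ 0.        ,  0.        ,  0.        ,  1.        ]])}
side {'fovy': 43.073682669272685, 'cx': 317.28808122280253, 'cy': 204.20772762886244, 'k1': 0.0003952075641806705, 'extrinsics': array([[ 0.78828929, -0.61524559, -0.00853545, -0.39830488],
       [ 0.36227934,  0.45287198,  0.8146537 , -0.24314131],
       [-0.49734663, -0.645275  ,  0.5798849 , -1.08712376],
       [ 0.        ,  0.        ,  0.        ,  1.        ]])}
{'time_s': 0.1, 'q': array([ 5.46984348e+01,  2.18360111e+01,  7.43785087e+01,  7.78153973e-04,
        8.38591864e+01, -1.23368784e+01]), 'qvel': array([ 0.05927219, -0.04166348, -0.16033251,  0.0512898 , -0.027323  ,
       -0.05992001]), 'joint_efforts': array([ 4.63902194e-03, -4.49218404e+01, -2.31657869e+01, -9.41959411e-05,
        3.65053
[... 207 characters left out ...]
840e-03],
       [ 2.88044303e-04, -1.25382524e-03, -9.99999172e-01]]), 'ft_force': array([-0.80962605, -0.22068813, -0.79202292]), 'wrist_torque': array([-0.02566333,  0.01261317,  0.0163103 ]), 'grip_width': 0.08558971717781567}
{'fovy': 59.885024542518025, 'cx': 322.6407614750555, 'cy': 195.67499754253433, 'k1': 0.003847784972694421, 'tool_from_camera': array([[-5.39768993e-04,  9.60948515e-01,  2.76726688e-01,
         7.05489137e-02],
       [ 9.99999819e-01,  4.45337614e-04,  4.04089597e-04,
        -2.95439736e-04],
       [ 2.65072495e-04,  2.76726856e-01, -9.60948582e-01,
        -1.41829834e-01],
       [ 0.00000000e+00,  0.00000000e+00,  0.00000000e+00,
         1.00000000e+00]])}
```

View pics/top0.png

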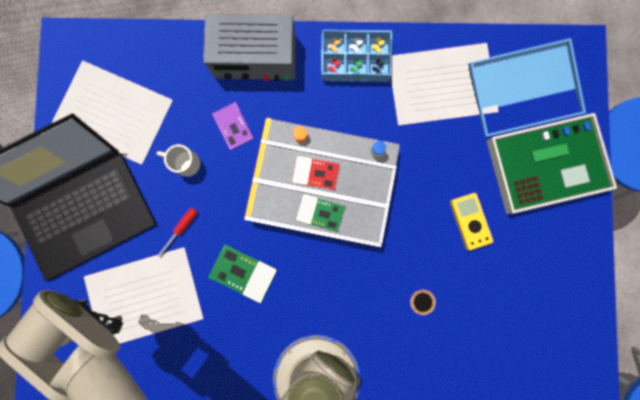

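View pics/side0.png

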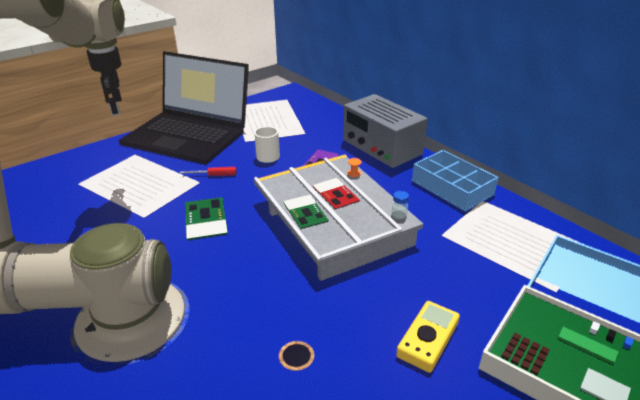

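The things that could be taken for the green board are: the green board on the riser, top (323,213); a larger green board on the table, top (243,273); a purple board, top (233,125); and the green PCB in the box, top (555,165). By the description it is the one on the riser, which is smaller and lies in the near lane.

```bash
cat > h.py <<'E'
import numpy as np, cv2
from rig import env
def cam(n):
    c=env.get_calibration(n); f=200/np.tan(np.radians(c["fovy"])/2); return c,f
def ext(n,obs=None):
    c,f=cam(n)
    if n!="wrist": return c["extrinsics"]
    T=np.eye(4); T[:3,:3]=obs["tool_rot"]; T[:3,3]=obs["position"]
    return np.linalg.inv(T@c["tool_from_camera"])
def proj(n,P,obs=None):
    c,f=cam(n); E=ext(n,obs); P=np.atleast_2d(P)
    p=P@E[:3,:3].T+E[:3,3]; s=np.c_[p[:,0],-p[:,1]]/-p[:,2:]
    s=s*(1+c["k1"]*(s**2).sum(1,keepdims=True))
    return s*f+[c["cx"],c["cy"]]
def unproj(n,uv,z,obs=None):
    c,f=cam(n); E=ext(n,obs); uv=np.atleast_2d(uv).astype(float)
    d=(uv-[c["cx"],c["cy"]])/f; s=d.copy()
    for _ in range(10): s=d/(1+c["k1"]*(s**2).sum(1,keepdims=True))
    R=E[:3,:3]; o=-R.T@E[:3,3]
    r=np.c_[s[:,0],-s[:,1],-np.ones(len(s))]@R
    return o+r*((z-o[2])/r[:,2:])
E
python3 - <<'E'
from h import *
im=cv2.imread("pics/top0.png")[100:260,230:410]
cv2.imwrite("pics/topcrop.png",cv2.resize(im,None,fx=4.4,fy=3.75*4.4/3.75*0.85,interpolation=cv2.INTER_CUBIC)) if 0 else cv2.imwrite("pics/topcrop.png",cv2.resize(im,None,fx=3.7,fy=3.7,interpolation=cv2.INTER_CUBIC))
env.get_image("top")
for nm,z in(("riser",.07),("green_board",.075),("red_board",.075),("riser_end",.07)):
    try:
        if nm!="riser_end":
            for s in env.silhouettes("top",nm):
                r=s["region"]; ys,xs=np.nonzero(r)
                q=cv2.minAreaRect(np.c_[xs,ys].astype(np.float32)); b=cv2.boxPoints(q)
                w=unproj("top",b,z)
                print(nm,s["conf"],s["point"],r.sum(),b.round(1).tolist(),w.round(4).tolist(),np.linalg.norm(np.diff(w,axis=0),axis=1).round(3))
        for t in env.tip_of("top",nm): print(" tip",nm,t, unproj("top",t["point"][::-1],.07).round(4))
    except Exception as e: print(nm,e)
E
```

```text
riser 0.71 [187.7, 321.7] 11643 [[244.1999969482422, 219.89999389648438], [264.20001220703125, 117.30000305175781], [400.70001220703125, 143.89999389648438], [380.79998779296875, 246.5]] [[0.4416, 0.2033, 0.07], [0.7308, 0.1562, 0.07], [0.6612, -0.2278, 0.07], [0.375, -0.1738, 0.07]] [0.293 0.39  0.291]
 tip riser {'point': [194.1, 317.7], 'conf': 0.79} [[0.5165 0.0018 0.07  ]]
green_board 0.88 [212.2, 319.1] 1187 [[295.5, 219.6999969482422], [303.0, 193.39999389648438], [345.20001220703125, 205.5], [337.6000061035156, 231.8000030517578]] [[0.4443, 0.0615, 0.075], [0.5172, 0.0423, 0.075], [0.4858, -0.0745, 0.075], [0.4132, -0.0548, 0.075]] [0.075 0.121 0.075]
green_board 0.85 [272.4, 244.6] 2156 [[207.8000030517578, 276.3999938964844], [224.39999389648438, 243.1999969482422], [276.79998779296875, 269.3999938964844], [260.20001220703125, 302.6000061035156]] [[0.2861, 0.2969, 0.075], [0.3768, 0.2548, 0.075], [0.3082, 0.1095, 0.075], [0.2184, 0.1522, 0.075]] [0.1   0.161 0.099]
green_board 0.8 [123.0, 232.6] 1020 [[212.39999389648438, 112.80000305175781], [235.1999969482422, 101.4000015
[... 671 characters left out ...]
0573, 0.075], [0.5288, -0.045, 0.075]] [0.075 0.12  0.075]
red_board 0.47 [223.8, 468.9] 1440 [[449.20001220703125, 200.60000610351562], [476.6000061035156, 191.6999969482422], [492.8999938964844, 241.89999389648438], [465.6000061035156, 250.8000030517578]] [[0.5041, -0.3608, 0.075], [0.53, -0.4362, 0.075], [0.3928, -0.4792, 0.075], [0.3673, -0.4044, 0.075]] [0.08  0.144 0.079]
 tip red_board {'point': [172.1, 317.2], 'conf': 0.65} [[0.578  0.0043 0.07  ]]
 tip riser_end {'point': [178.7, 250.1], 'conf': 0.72} [[0.5564 0.1906 0.07  ]]
 tip riser_end {'point': [159.7, 190.9], 'conf': 0.68} [[0.6071 0.3575 0.07  ]]
 tip riser_end {'point': [233.9, 174.6], 'conf': 0.54} [[0.4    0.3939 0.07  ]]
```

View pics/topcrop.png

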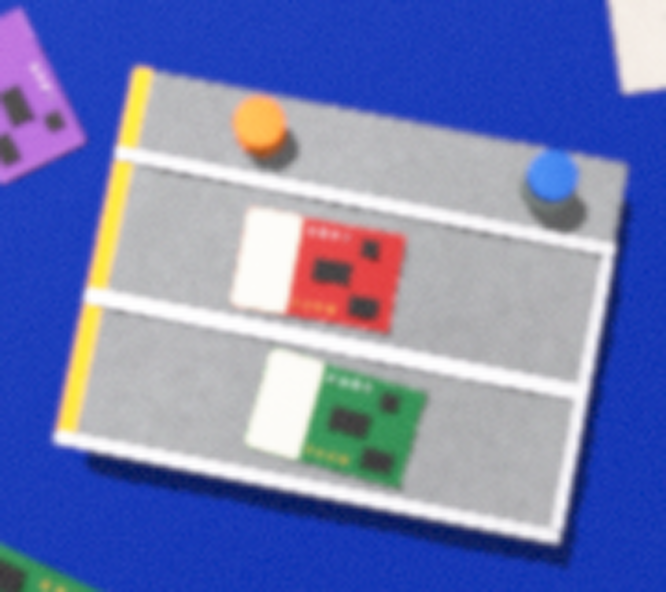

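The crop shows the right board: green, 75 x 120 mm, in the near lane, with its white margin toward the yellow end (crop ~(285,405)). It is turned slightly. Next I fit the riser pose and the board pose.

```bash
cat > fit.py <<'E'
from h import *
from scipy.optimize import least_squares
pts=[((-.113,.18,.078),(56,434)),((.178,.18,.07),(135,68)),((.0005,.18,.078),(87,296)),((.110,.18,.078),(118,154)),
((-.1085,-.2015,.078),(553,533)),((.0005,-.197,.078),(575,389)),((.178,-.205,.07),(626,163))]
def W(p,P):
    P=np.atleast_2d(P); c,s=np.cos(p[2]),np.sin(p[2])
    return np.c_[p[0]+c*P[:,0]-s*P[:,1],p[1]+s*P[:,0]+c*P[:,1],P[:,2]]
P=np.array([a for a,_ in pts]); U=np.array([b for _,b in pts])/3.7+[230,100]-0.36
f=lambda p:(proj("top",W(p,P))-U).ravel()
r=least_squares(f,[.54,.0,-.17],loss="soft_l1")
p=r.x
def toR(p,X): 
    X=np.atleast_2d(X); c,s=np.cos(p[2]),np.sin(p[2]); d=X[:,:2]-p[:2]
    return np.c_[c*d[:,0]+s*d[:,1],-s*d[:,0]+c*d[:,1]]
if __name__=="__main__":
    print(p,r.fun.reshape(-1,2).round(1).tolist())
    g=np.array([[295.5,219.7],[303,193.4],[345.2,205.5],[337.6,231.8]])
    gw=unproj("top",g,.075); print("board in riser",toR(p,gw).round(4),toR(p,gw).mean(0))
    print("tip",toR(p,[[.4744,-.005]]), "end",toR(p,[[.5564,.1906]]))
    o=env.observe(); print("TCP",o["position"],"riser")
E
python3 fit.py
```

```text
[ 0.52311223  0.00623141 -0.17763852] [[-1.0, 2.1], [-0.5, -0.4], [-0.9, -0.9], [-1.2, -0.8], [1.7, 0.7], [1.4, 0.2], [1.6, -0.1]]
board in riser [[-0.0873  0.0405]
 [-0.0121  0.0345]
 [-0.0225 -0.0862]
 [-0.0975 -0.0794]] [-0.05486473 -0.02263595]
tip [[-0.04596102 -0.0196624 ]] end [[1.84957856e-04 1.87349458e-01]]
TCP [0.21456064 0.50639467 0.23128903] riser
```

```bash
cat > go.py <<'E'
from fit import *
import sys
x,y,z=map(float,sys.argv[1:4])
o=env.observe(); R=o["tool_rot"]; t=W(p,[x,y,z])[0]
d=R.T@(t-o["position"])*1000
yt=np.array([np.cos(p[2]),np.sin(p[2]),0]); l=R.T@yt
print("target",t.round(4),"tool mm",d.round(1),"spin",round(float(np.arctan2(-l[0],l[1])),4))
print("now riser",toR(p,o["position"]).round(4),o["position"][2].round(4),"f",o["ft_force"].round(1),"w",o["grip_width"],"t",o["time_s"])
E
python3 go.py -.056 -.125 .16
```

```text
target [ 0.4459 -0.1069  0.16  ] tool mm [-452.3 -474.4   71.3] spin 1.3477
now riser [[-0.3921  0.4378]] 0.2313 f [-0.2  0.6  1.1] w 0.0854188853951645 t 0.5
```

move_arm(
  moves=[
    [-30,-32,0,0.09],
    [-60,-64,0,0.18],
    [-90,-95,0,0.27],
    [-120,-126,0,0.36],
    [-150,-158,0,0.45],
    [-180,-189,0,0.54],
    [-210,-220,0,0.63],
    [-240,-252,0,0.72],
    [-270,-283,0,0.81],
    [-300,-315,0,0.9],
    [-330,-346,0,0.99],
    [-360,-378,0,1.08],
    [-390,-409,0,1.17],
    [-420,-440,10,1.26],
    [-440,-461,25,1.32],
    [-452,-474,40,1.348],
    [-452,-474,50,1.348],
    [-452,-474,50,1.348],
    [-452,-474,50,1.348],
  ],
  grip=0.5,
)

```text
time_s: 2.4
position: [0.4457, -0.1056, 0.1818]
tool_rot: [[0.176, 0.984, 0.0], [0.984, -0.176, 0.0], [0.0, 0.0, -1.0]]
ft_force: [0.5, 0.4, 0.7]
grip_width: 0.0429
```

Run:
```python
from fit import *
o=env.observe(); im=env.get_image("wrist")
c=im[:,:,::-1].copy(); cv2.imwrite("pics/w1raw.png",c)
print(toR(p,o["position"]),o["position"],o["grip_width"],o["time_s"],np.degrees(np.arctan2(*o["tool_rot"][1::-1,1])))
# overlay predictions
for P in [(-.104,.18,.07),(-.004,.18,.07),(-.104,-.197,.078),(-.004,-.197,.078),(-.104,0,.078),(-.004,0,.078),(.005,0,.078)]:
    q=proj("wrist",W(p,P),o)[0]; print(P,q.round(1)); cv2.circle(c,tuple(int(v) for v in q),4,(255,0,255),1)
cv2.imwrite("pics/w1.png",c)
for s in env.silhouettes("wrist","green_board"):
    ys,xs=np.nonzero(s["region"]);q=cv2.boxPoints(cv2.minAreaRect(np.c_[xs,ys].astype(np.float32)))
    print(s["conf"],s["point"],q.round(1).tolist(),toR(p,unproj("wrist",q,.075,o)).round(4).tolist())
```

```text
[[-0.05646371 -0.12373234]] [ 0.44567282 -0.10557638  0.18177035] 0.042935903870197585 2.4 -10.123826131089224
(-0.104, 0.18, 0.07) [ 230.4 -382.8]
(-0.004, 0.18, 0.07) [ 426.7 -382.9]
(-0.104, -0.197, 0.078) [263.2 283.3]
(-0.004, -0.197, 0.078) [389.2 283.4]
(-0.104, 0, 0.078) [248.6   7.6]
(-0.004, 0, 0.078) [405.8   7.6]
(0.005, 0, 0.078) [420.    7.6]
0.65 [65.3, 326.3] [[259.79998779296875, 131.3000030517578], [271.6000061035156, -9.699999809265137], [388.20001220703125, 0.0], [376.5, 141.0]] [[-0.1013, -0.078], [-0.0894, 0.0105], [-0.0149, 0.005], [-0.0185, -0.0848]]
```

View pics/w1.png

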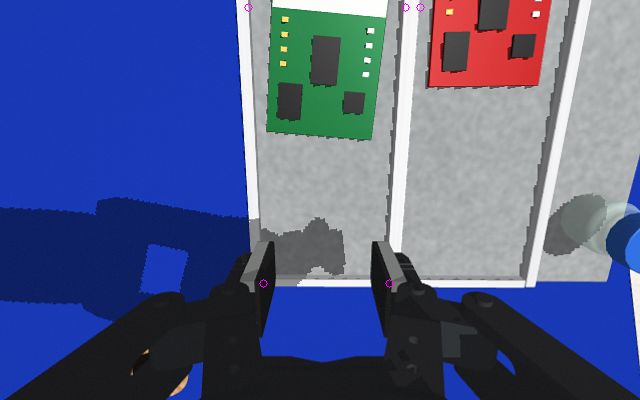

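The wrist view confirms the board's rear edge at rows 131-141, columns 267-372. There is clear deck behind it, and the fingers (columns 265-375) are inside the lane. Next I descend behind the board.

move_arm(
  moves=[
    [0,2,30,0],
    [0,2,60,0],
    [0,2,85,0],
    [0,2,98,0],
    [0,2,104,0],
    [0,2,106,0],
    [0,2,106,0],
    [0,2,106,0],
  ],
)

```text
time_s: 3.3
position: [0.4482, -0.1068, 0.0761]
tool_rot: [[0.177, 0.984, 0.001], [0.984, -0.177, -0.001], [-0.001, 0.002, -1.0]]
ft_force: [-0.2, -0.4, -0.5]
grip_width: 0.0426
```

move_arm(
  moves=[
    [0,0,1,0],
    [0,0,2,0],
    [0,0,2,0],
    [0,0,2,0],
  ],
)

```text
time_s: 3.7
position: [0.4478, -0.1068, 0.0734]
tool_rot: [[0.177, 0.984, 0.0], [0.984, -0.177, -0.0], [-0.0, 0.0, -1.0]]
ft_force: [0.9, -0.1, -0.3]
grip_width: 0.0426
```

move_arm(
  moves=[
    [0,0,1,0],
    [0,0,1.5,0],
    [0,0,1.5,0],
    [0,0,1.5,0],
  ],
)

```text
time_s: 4.1
position: [0.4478, -0.1067, 0.0718]
tool_rot: [[0.177, 0.984, -0.0], [0.984, -0.177, 0.0], [0.0, -0.0, -1.0]]
ft_force: [0.4, -0.8, 0.5]
grip_width: 0.0427
```

Run:
```python
from fit import *
o=env.observe(); im=env.get_image("wrist")
cv2.imwrite("pics/w2.png",im[:,:,::-1]); im=env.get_image("side")
cv2.imwrite("pics/s2.png",cv2.resize(im[140:290,230:440,::-1],None,fx=3.7,fy=3.7))
print(toR(p,o["position"]),o["position"],o["ft_force"],o["time_s"])
```

```text
[[-0.05417473 -0.12449623]] [ 0.4477908  -0.10673273  0.07178628] [ 0.35791449 -0.76455441  0.45027946] 4.1
```

View pics/w2.png

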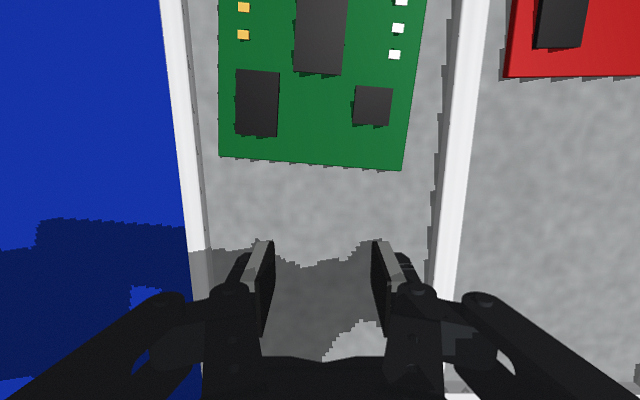

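View pics/s2.png

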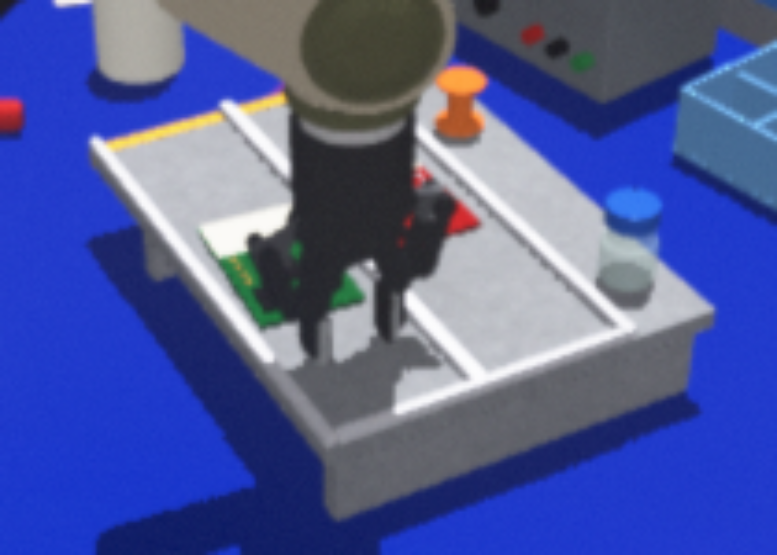

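The fingers are in the lane, clear of the rails and the fence, with no contact yet. I probe down gently for the deck.

move_arm(
  moves=[
    [0,0,0.7,0],
    [0,0,1.5,0],
    [0,0,1.5,0],
  ],
)

```text
time_s: 4.5
position: [0.4477, -0.1067, 0.0702]
tool_rot: [[0.177, 0.984, -0.0], [0.984, -0.177, 0.0], [0.0, -0.0, -1.0]]
ft_force: [-0.8, 1.2, 0.4]
grip_width: 0.0425
```

move_arm(
  moves=[
    [0,0,0.7,0],
    [0,0,1.5,0],
    [0,0,1.5,0],
  ],
)

```text
time_s: 4.8
position: [0.4477, -0.1067, 0.0687]
tool_rot: [[0.177, 0.984, -0.0], [0.984, -0.177, 0.0], [0.0, -0.0, -1.0]]
ft_force: [-0.8, 0.4, -0.8]
grip_width: 0.0426
```

move_arm(
  moves=[
    [0,0,0.7,0],
    [0,0,1.2,0],
    [0,0,1.2,0],
  ],
)

```text
time_s: 5.1
position: [0.4478, -0.1068, 0.0681]
tool_rot: [[0.177, 0.984, 0.0], [0.984, -0.177, -0.0], [-0.0, 0.0, -1.0]]
ft_force: [-1.7, 0.9, 8.4]
grip_width: 0.0427
```

move_arm(
  moves=[
    [0,0,0.7,0],
    [0,0,1.0,0],
    [0,0,1.0,0],
  ],
)

```text
time_s: 5.4
position: [0.4479, -0.1068, 0.0681]
tool_rot: [[0.177, 0.984, 0.001], [0.984, -0.177, -0.001], [-0.001, 0.001, -1.0]]
ft_force: [-5.2, 2.6, 20.4]
grip_width: 0.0428
```

The deck was felt at TCP z ≈ 0.068. I raise about 1.5 mm clear of it and push most of the way at an even speed.

move_arm(
  moves=[
    [0,0,-3,0],
    [0,0,-3,0],
    [8,0,-3,0],
    [16,0,-3,0],
    [22,0,-3,0],
    [28,0,-3,0],
    [34,0,-3,0],
    [40,0,-3,0],
    [46,0,-3,0],
    [52,0,-3,0],
    [58,0,-3,0],
    [64,0,-3,0],
    [70,0,-3,0],
    [70,0,-3,0],
  ],
)

```text
time_s: 6.8
position: [0.4602, -0.0371, 0.0696]
tool_rot: [[0.176, 0.984, -0.0], [0.984, -0.176, 0.0], [0.0, -0.0, -1.0]]
ft_force: [0.0, 0.0, 0.4]
grip_width: 0.043
```

Run:
```python
from fit import *
o=env.observe(); im=env.get_image("wrist")
cv2.imwrite("pics/w3.png",im[:,:,::-1])
print(toR(p,o["position"]),o["position"],o["ft_force"],o["time_s"])
```

```text
[[-0.05424236 -0.05379188]] [ 0.4602181  -0.03712906  0.06961049] [0.04757153 0.02643202 0.35169336] 6.8
```

View pics/w3.png

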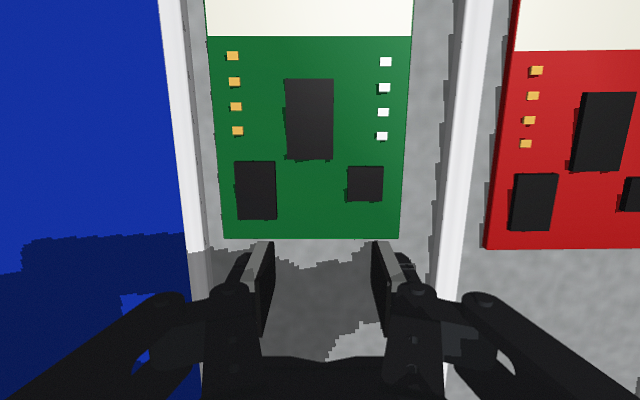

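The board is now square to the lane: its rear edge is level at row 238, columns 222-400, flush against both fingers. I continue.

move_arm(
  moves=[
    [3,0,0,0],
    [9,0,0,0],
    [15,0,0,0],
    [22,0,0,0],
    [29,0,0,0],
    [36,0,0,0],
    [43,0,0,0],
    [50,0,0,0],
    [57,0,0,0],
    [64,0,0,0],
    [71,0,0,0],
    [78,0,0,0],
    [85,0,0,0],
    [92,0,0,0],
    [98,0,0,0],
    [104,0,0,0],
    [108,0,0,0],
    [110,0,0,0],
    [110,0,0,0],
  ],
)

```text
time_s: 8.75
position: [0.4797, 0.0706, 0.0696]
tool_rot: [[0.177, 0.984, 0.0], [0.984, -0.177, 0.0], [0.0, 0.0, -1.0]]
ft_force: [0.4, 0.1, 0.3]
grip_width: 0.0425
```

Run:
```python
from fit import *
o=env.observe()
for n in("wrist","top","side"):
    im=env.get_image(n)[:,:,::-1]
    cv2.imwrite(f"pics/{n}4.png",im)
    if n=="top": cv2.imwrite("pics/topc4.png",cv2.resize(im[100:260,230:410],None,fx=3.7,fy=3.7,interpolation=cv2.INTER_CUBIC))
    if n=="side": cv2.imwrite("pics/sidec4.png",cv2.resize(im[140:290,230:440],None,fx=3.7,fy=3.7,interpolation=cv2.INTER_CUBIC))
print(toR(p,o["position"]),o["position"],o["ft_force"],o["time_s"])
```

```text
[[-0.05412803  0.05572473]] [0.47968285 0.07064398 0.06962783] [0.40669873 0.07993601 0.31300424] 8.75
```

View pics/wrist4.png

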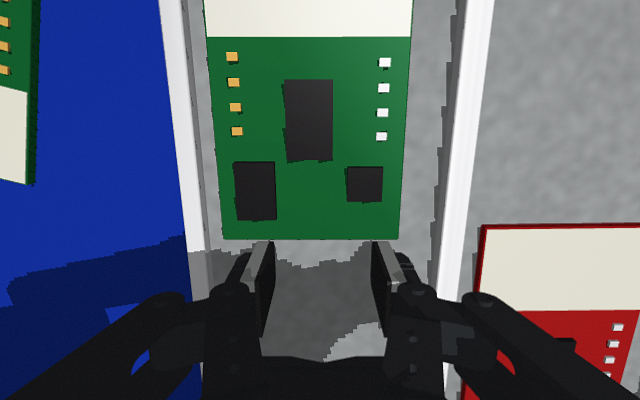

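View pics/topc4.png

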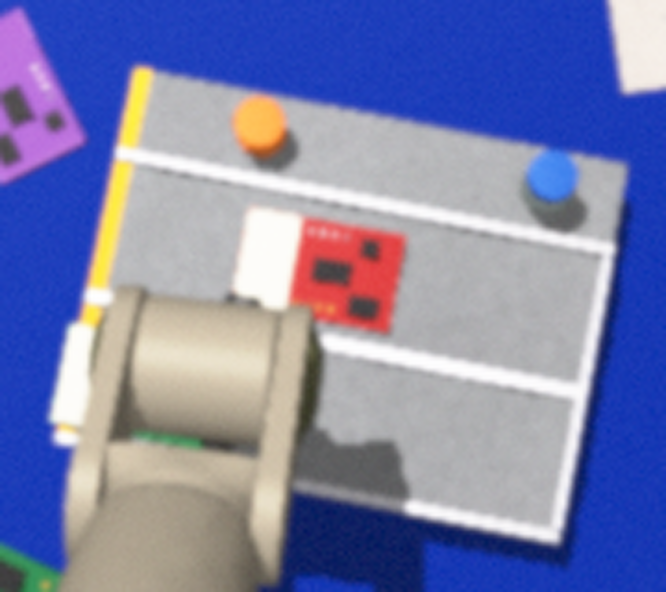

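View pics/sidec4.png

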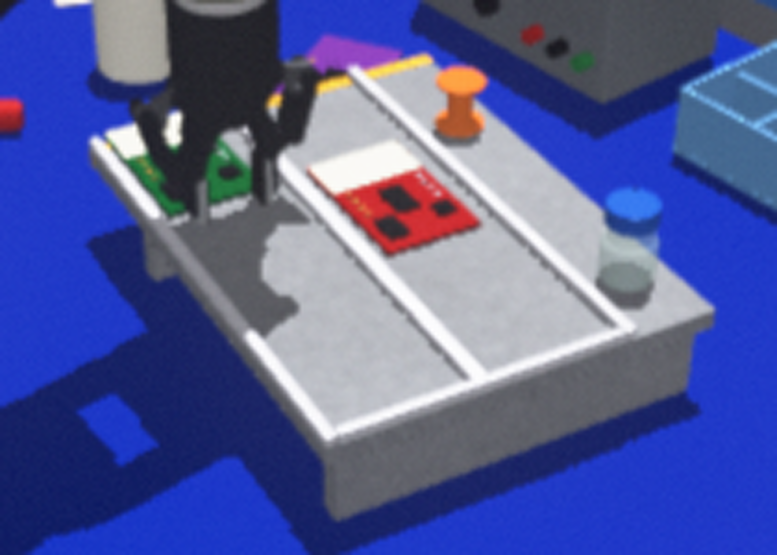

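The board has just begun to overhang: its front edge is about 8 crop pixels past the yellow edge in the top crop, around (52,425) to (72,325). I work out the remaining distance from the wrist and top views.

Run:
```python
from fit import *
o=env.observe()
print("rear edge wrist",toR(p,unproj("wrist",[[225,239],[310,239],[397,239]],.075,o)).round(4))
cv=lambda a:np.array(a)/3.7+[230,100]-.36
fr=toR(p,unproj("top",cv([[51,425],[72,325]]),.075)); en=toR(p,unproj("top",cv([[137,67],[95,255],[105,215]]),.07))
print("front top",fr.round(4),"end",en.round(4))
im=cv2.imread("pics/top4.png")[170:230,235:285]; cv2.imwrite("pics/z4.png",cv2.resize(im,None,fx=10,fy=10,interpolation=cv2.INTER_CUBIC))
im=cv2.imread("pics/side4.png")[160:205,245:320]; cv2.imwrite("pics/zs4.png",cv2.resize(im,None,fx=10,fy=10,interpolation=cv2.INTER_CUBIC))
```

```text
rear edge wrist [[-0.0958  0.067 ]
 [-0.0598  0.067 ]
 [-0.0229  0.067 ]]
front top [[-0.101   0.184 ]
 [-0.0247  0.1841]] end [[0.1781 0.1772]
 [0.0309 0.1789]
 [0.0621 0.1778]]
```

View pics/z4.png

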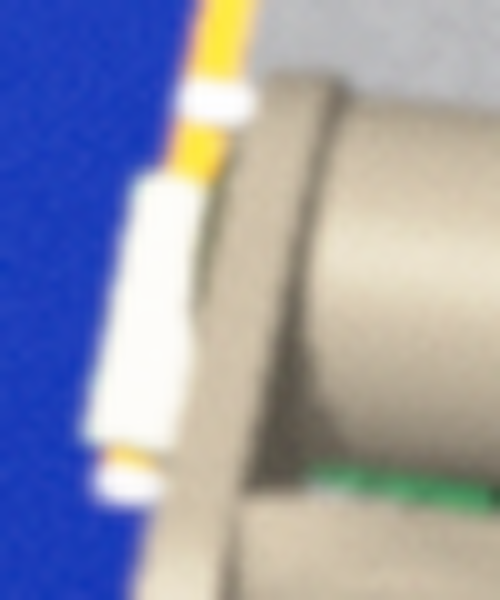

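View pics/zs4.png

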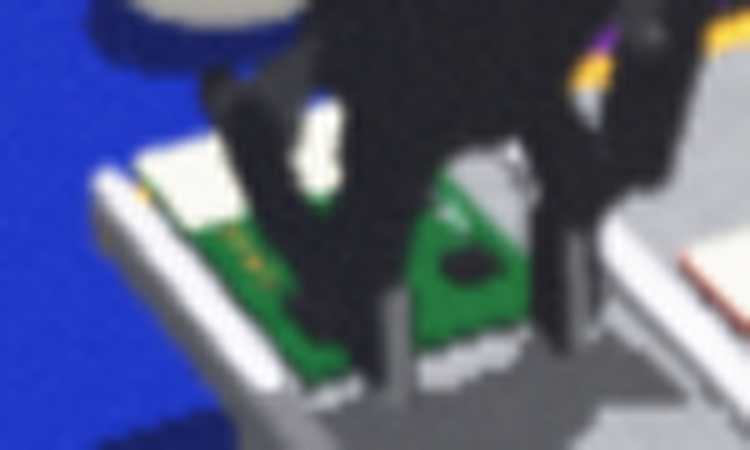

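The estimates agree: overhang is 6-7 mm now and the board centre is at y ≈ 0.126. I push 33 mm more, easing to a stop, then back off before lifting.

move_arm(
  moves=[
    [3,0,0,0],
    [8,0,0,0],
    [13,0,0,0],
    [18,0,0,0],
    [23,0,0,0],
    [27,0,0,0],
    [30,0,0,0],
    [32,0,0,0],
    [33,0,0,0],
    [33,0,0,0],
    [33,0,0,0],
  ],
)

```text
time_s: 10.0
position: [0.4855, 0.1028, 0.0696]
tool_rot: [[0.177, 0.984, 0.0], [0.984, -0.177, 0.0], [0.0, -0.0, -1.0]]
ft_force: [0.1, 0.7, 0.1]
grip_width: 0.0429
```

move_arm(
  moves=[
    [-5,0,0,0],
    [-15,0,0,0],
    [-30,0,0,0],
    [-45,0,0,0],
    [-55,0,-10,0],
    [-65,0,-40,0],
    [-75,0,-80,0],
    [-90,0,-120,0],
    [-120,0,-150,0],
    [-160,0,-160,0],
    [-205,0,-160,0],
    [-245,0,-160,0],
    [-245,0,-160,0],
    [-245,0,-160,0],
  ],
)

```text
time_s: 11.4
position: [0.4417, -0.1389, 0.2301]
tool_rot: [[0.179, 0.984, 0.0], [0.984, -0.179, 0.0], [0.0, 0.0, -1.0]]
ft_force: [0.9, 0.3, 0.5]
grip_width: 0.0427
```

Run:
```python
from fit import *
o=env.observe()
for n in("top","side"):
    im=env.get_image(n)[:,:,::-1]
    cv2.imwrite(f"pics/{n}5.png",im)
    if n=="top":
        cv2.imwrite("pics/topc5.png",cv2.resize(im[100:260,230:410],None,fx=3.7,fy=3.7,interpolation=cv2.INTER_CUBIC))
        for nm in("green_board","red_board","jar","spool","mug","meter","screwdriver"):
            for s in env.silhouettes("top",nm):
                ys,xs=np.nonzero(s["region"]);q=cv2.boxPoints(cv2.minAreaRect(np.c_[xs,ys].astype(np.float32)))
                r=toR(p,unproj("top",q,.075)); print(nm,s["conf"],s["point"],r.mean(0).round(4), r.round(4).tolist() if "board" in nm else "")
    else: cv2.imwrite("pics/sidec5.png",cv2.resize(im[140:290,230:440],None,fx=3.7,fy=3.7,interpolation=cv2.INTER_CUBIC))
print(o["position"],o["ft_force"],o["time_s"])
```

```text
green_board 0.85 [270.9, 244.3] [-0.2573  0.1554] [[-0.2855, 0.2457], [-0.1876, 0.22], [-0.2295, 0.0648], [-0.3266, 0.0913]]
green_board 0.74 [201.9, 255.6] [-0.0611  0.1571] [[-0.1002, 0.2142], [-0.027, 0.2185], [-0.0221, 0.0997], [-0.0952, 0.096]]
green_board 0.7 [121.0, 231.8] [0.1373 0.2646] [[0.16, 0.3283], [0.2046, 0.2735], [0.1143, 0.201], [0.0702, 0.2555]]
red_board 0.74 [174.0, 317.3] [0.0499 0.0105] [[0.0109, 0.0709], [0.0874, 0.0725], [0.0888, -0.0501], [0.0125, -0.0511]]
jar 0.45 [148.8, 378.3] [ 0.1499 -0.1459] 
spool 0.56 [136.1, 302.0] [0.1489 0.0752] 
mug 0.95 [158.5, 183.6] [0.0126 0.3843] 
meter 0.6 [220.0, 469.4] [ 0.0019 -0.4326] 
screwdriver 0.54 [223.7, 182.3] [-0.1669  0.3458] 
[ 0.44167542 -0.13885147  0.23010149] [0.92245537 0.34343048 0.51364624] 11.4
```

View pics/topc5.png

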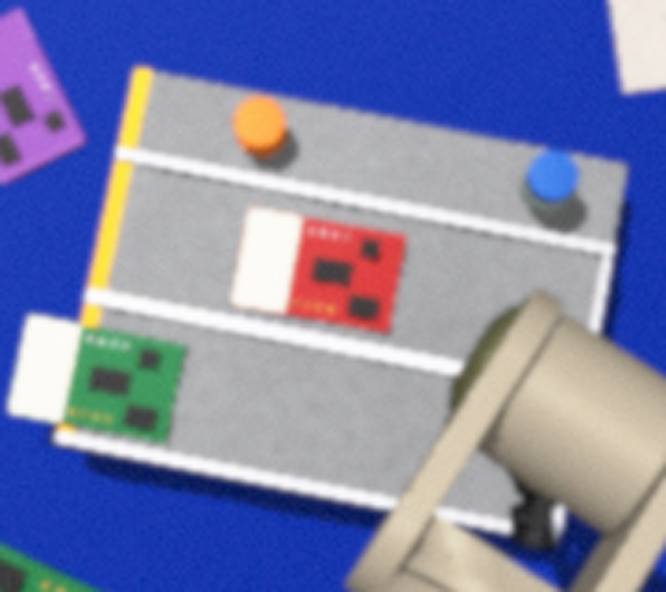

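View pics/sidec5.png

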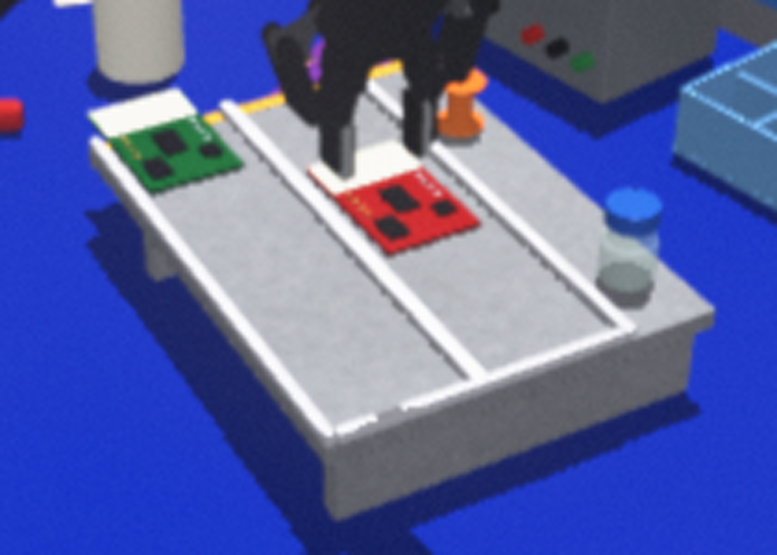

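The white margin (top crop (10,415) to (80,320)) lies beyond the yellow edge and its green border sits on that edge. The board is flat, straight and clear of the arm. The red board, jar and spool look unchanged.

```bash
python3 -c "
from rig import env
print(env.close_job())"
```

```text
the job is handed in; nothing more can be done
None
```

I pushed the green board along the near lane with both half-open fingertips against its rear edge. I stopped when its white margin was over the yellow end, backed off, and handed the job in at about 11.5 s. No verdict came back.

**Last checks:**
- **Board position:** the top camera puts the board's centre at riser y ≈ 0.157 m, so about 37 mm overhangs. From finger travel I expected about 0.159 m. Both are inside 0.146–0.172 m.
- **Board angle:** it is about 0.04 rad from the lane, and it looks flat in both views.
- **Red board:** it sits at the same pixels in the before and after top pictures.
- **Other things:** the jar and spool look unchanged in the pictures. For the mug, meter and screwdriver I only have a final detection; the arm stayed well clear of them.
- **Robot:** the gripper is up and clear of everything, with no force on the wrist. The highest force I read was about 20 N, when I felt for the deck before pushing.

**Disagreement:** the riser fit from the top picture was a few millimetres off along its length. The single network detection of the riser's end read 0.187 m instead of 0.180 m. The yellow edge itself measured 0.177–0.179 m, and the white margin ends right on it, so I relied on those.

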